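# Cover the mortar with the lid that fits

### The arm

A 6-joint arm with a two-finger parallel gripper is mounted at the origin on the work surface. World frame = base frame: x ahead of the robot, y to its left, z up, the work surface at z = 0. Lengths are in m, angles in degrees, forces in N, time in s.
With the tool pointing down it reaches from about 0.275 to 0.825 m from the base axis. Payload 5.2 kg.
Tool frame: the origin (TCP) lies midway between the tips of the shut fingers; the grasp point (between the pads) lies arm.tcp_to_grasp behind it (arm.tcp_to_grasp is the distance from the TCP to the grasp point, in m); z points along the fingers, y is the line along which they close (so a half turn about z gives the same grasp; the last joint's range is limited). The gripper opens to 93 mm and grips with 3 to 60 N. Pads are 15 mm wide; open, the fingers measure 128 mm over their backs; the gripper's body (75 mm by 188 mm) begins 65 mm behind the grasp point.
Start: joints at [-75.676, 14.817, 87.949, -0, 77.235, -11.62], TCP at [0.241, -0.495, 0.219] pointing down, gripper open.
Joint ranges: [-179.93, 179.93], [-52.35, 119.4], [10.71, 147.94], [-69.91, 249.91], [12.55, 155.21], [-178.61, 178.61]. Speed limits (degrees/s): [147.25, 147.25, 180, 180, 180, 180].

### API

Orientations are given as a 3x3 rotation matrix whose columns are the frame's x, y, z axes.
In Python, from workcell import arm, grab_frame, camera_info gives the robot as it stands. The module is installed in compiled form; this text tells all that it offers.
- The arm moves only by the tool step_arm, never from a script. Its argument "plan" is text: rows parted by semicolons, each of 6 numbers parted by spaces: the shift along the world's x, y, z in m, then the turn, a rotation vector about the world's x, y, z in degrees. In form: dx dy dz rx ry rz; .... A call has exactly 5 rows; each row shifts and turns the commanded pose from where the row before left it; what a row does not reach is not made up. A row lasts 1/10 s, in which the tool goes at most 50 mm and 8.59 degrees, less where a joint would pass 70% of its speed; a pose out of reach is approached as far as the arm can. A call is refused whole if a number of a shift passes 0.05 or a number of a turn 8.59, either way. A call with a gripper value outside its range is refused whole. "gripper" is the opening, from 0 (shut) to 1 (fully open), set as the call begins (left out, the last holds). The fingers move at their own pace and stop on an object; the grip force is fixed at half the most. Time passes only in rows, so rows that do not move let the fingers close, or fill a call up. It gives the time, the measured TCP pose, the force, the opening and the grip force at its end, in the units of the state.
- arm.read_state(): the state, without advancing time (a new reading comes with each control period).
- grab_frame(name): name is "scene" or "top" or "wrist"; returns (picture, depth): 420x560x3 uint8, red, green, blue; 420x560 float32, m along the optical axis (not along the pixel's ray), 0 where there is no reading.
- camera_info(name): a dict with "fx", "fy", "cx", "cy" (pixels), "xyz" and "orientation" of the camera in the world; the wrist camera has in their place "T_tool_cam" (4x4, takes a point from camera to tool coordinates, whose origin is the TCP and whose axes are the flange's). Camera axes: x right, y up, looking along -z (the intrinsics and any distortion apply to the point x, -y, -z); pixel columns grow to the right and rows downward; lengths in m; the calibration is good to about 2 mm. A picture is of the moment at which its call begins: read the wrist's pose just before it. camera_info takes no time and is no camera call.
- arm.close_job(): hands the job in; it is judged then, once.
The state is a dict: "time_s": time; "q": joint angles; "joint_vel": joint speeds; "joint_torque": joint torques, N m; "tcp_pos": TCP position; "orientation": TCP orientation; "force": force on the tool from outside, world axes, zero at the start; "wrist_torque": the same for the moment, N m; "grip_width": finger opening in m; "gripper_force": force on a finger pad.
Only numpy, scipy, OpenCV 4.12 (cv2) and the standard library are available. Lean on these libraries where they do the work, as an engineer would, in place of code of your own. Each camera call takes 0.05 s, during which the arm holds its last target. There are 200 camera calls.

### The job

The clean white porcelain mortar must be closed against dust with the one metal cover, of the four look-alikes, that fits its mouth. First lift out the steel beaker that stands in the mortar and stand it upright in the brass bowl; then set the right cover gently on the mortar so that it sits level and fully home. Leave the mortar, the bowl, the other covers and everything else on the counter where they are.

Things in the scene. Friction and masses are not known exactly. Their poses are not given: they have to be found in the camera images.
- mortar: white porcelain mortar, loose, 0.9 kg, an open round cup 55 mm high, outside diameter 72 mm at the foot and 82 mm at the rim, wall 6 mm, so the mouth is 70 mm across; inner floor flat, 60 mm across, 12 mm up. Origin: centre of its underside; z up.
- bowl: tarnished brass bowl, loose, 0.7 kg, 50 mm high, 160 mm across the rim, wall 4 mm; inner floor flat, 5 mm up, about 90 mm across. Origin: centre of its underside; z up.
- beaker: straight steel beaker, about 0.09 kg, 85 mm high, outside diameter 45 mm at the foot and 48 mm at the rim, wall 2 mm, no handle; at the start it stands on the mortar's inner floor, so its top 42 mm stick out above the mortar's rim. Origin: centre of its underside; z up.
- cover_a: bare aluminium lid, the largest of four look-alikes: round flange 92 mm in diameter and 6 mm thick (its underside 8 mm up), a round plug 76 mm in diameter and 8 mm deep below it, and on top an upright bar grip 40 mm long (along its x), 14 mm wide (along its y), from 14 to 42 mm up. Origin: centre of the plug's underside, which rests on the counter; z up.
- cover_b: bare aluminium lid, the second smallest of four look-alikes: round flange 68 mm in diameter and 6 mm thick (its underside 8 mm up), a round plug 52 mm in diameter and 8 mm deep below it, and on top an upright bar grip 40 mm long (along its x), 14 mm wide (along its y), from 14 to 42 mm up. Origin: centre of the plug's underside, which rests on the counter; z up.
- cover_c: bare aluminium lid, the second largest of four look-alikes: round flange 80 mm in diameter and 6 mm thick (its underside 8 mm up), a round plug 64 mm in diameter and 8 mm deep below it, and on top an upright bar grip 40 mm long (along its x), 14 mm wide (along its y), from 14 to 42 mm up. Origin: centre of the plug's underside, which rests on the counter; z up.
- cover_d: bare aluminium lid, the smallest of four look-alikes: round flange 56 mm in diameter and 6 mm thick (its underside 8 mm up), a round plug 40 mm in diameter and 8 mm deep below it, and on top an upright bar grip 40 mm long (along its x), 14 mm wide (along its y), from 14 to 42 mm up. Origin: centre of the plug's underside, which rests on the counter; z up.
- bottle_a: small green glass medicine bottle, 36 mm across, 85 mm high, standing in the midst of the covers. Origin: centre of its underside.
- bottle_b: small green glass medicine bottle, 36 mm across, 85 mm high, standing close to the mortar (about 100 mm between centres). Origin: centre of its underside.
- otoscope: cream otoscope handle lying on the counter, 138 mm long (along its x, from -60 to +78 mm), 28 mm thick. Origin: on the counter below its axis, 60 mm from the plain end.
- tin: round steel tin, 62 mm across, 24 mm high. Origin: centre of its underside.
- tape: roll of white tape lying flat, 76 mm across with a 54 mm hole, 25 mm high. Origin: centre of its underside.
- oximeter: grey finger oximeter, a rounded block 60 mm long (x), 34 mm wide, 30 mm high. Origin: centre of its underside.
There are look-alikes about, which are no part of the job. Leave any orange or pink look-alike of the cover_c alone.

How it is judged (in metres and radians):
On the way:
1. the beaker stands upright in the brass bowl (horizontal distance between beaker and bowl below 0.04 m and z of beaker in the frame of bowl below 0.012 m and angle between beaker's own z axis and vertical below 0.15 rad), for 0.2 s.
At the end, for the whole second after the job is handed in: Cover c on the upright mortar: centred within 7 mm, level within 4 deg, plug underside 44 to 50.5 mm above the mortar's underside (home: 47). Beaker in the upright bowl: within 40 mm of its centre, at most 12 mm above its underside, within 8.5 deg of upright. All at rest (all of step 1 and horizontal distance between cover_c and mortar below 0.007 m and z of cover_c in the frame of mortar between 0.044 and 0.0505 m and angle between cover_c's own z axis and vertical below 0.07 rad and angle between each of mortar, bowl's own z axis and vertical below 0.1 rad and linear speed of each of cover_c, beaker, mortar, bowl below 0.02 m/s); the robot touches nothing.
It fails at once if a cover that does not fit is shifted by more than 30 mm (distance of any of cover_a, cover_b, cover_d from where it was at the start of the episode above 0.03 m).
It fails at once if the mortar or the bowl is shifted by more than 30 mm (distance of any of mortar, bowl from where it was at the start of the episode above 0.03 m).
It fails at once if a bystander (bottle, otoscope, tin, tape, oximeter) is shifted by more than 30 mm (distance of any of bottle_a, bottle_b, otoscope, tin, tape, oximeter from where it was at the start of the episode above 0.03 m).
It fails at once if a bottle is knocked over (angle between any of bottle_a, bottle_b's own z axis and vertical above 0.5 rad).
It fails at once if the right cover strikes or is pressed on the porcelain mortar with more than 40 N (contact force between cover_c and mortar above 40 N).
It also fails if it takes over 70 s, if anything falls off the work surface, if the arm or the gripper's body presses on something with over 40 N, if the wrist force passes 120 N, or if a joint passes its speed limit or range.

## Working session

There is one attempt and no reset: what is moved stays moved. The work goes in short steps, Python scripts to look and compute and a tool call to move; the robot and the scene stay as the last step left them, time stands still between calls to the robot, and variables do not carry over. Pictures are saved under pics/ and viewed, at most 10 in all, crops included, and the job is handed in when it is done.

Besides the shell and the picture viewer there is one more tool, called in YAML: its name, and indented under it one key for each argument. step_arm: Moves the arm, as the interface text tells. Its arguments: {"type":"object","properties":{"plan":{"type":"string"},"gripper":{"type":"number"}},"required":["plan"]}

```bash
mkdir -p pics
python3 - <<'E'
from workcell import arm, grab_frame, camera_info
import cv2, numpy as np
for n in ("top","scene"):
    p,d=grab_frame(n); cv2.imwrite(f"pics/{n}0.png",p[:,:,::-1]); np.save(f"pics/{n}0.npy",d); print(n,camera_info(n))
print(arm.tcp_to_grasp); s=arm.read_state(); print(s["tcp_pos"],s["orientation"],s["force"]); print(camera_info("wrist"))
E
```

```text
top {'fx': 483.42036368842435, 'fy': 483.42036368842435, 'cx': 281.31876338852896, 'cy': 210.92211469386638, 'xyz': array([ 0.41764396, -0.05714824,  1.16113562]), 'orientation': array([[ 3.00573386e-04,  9.96223673e-01, -8.68234039e-02],
       [-9.99851740e-01,  1.79418892e-03,  1.71253900e-02],
       [ 1.72164965e-02,  8.68053841e-02,  9.96076512e-01]])}
scene {'fx': 390.96073413405475, 'fy': 390.96073413405475, 'cx': 282.7735901022175, 'cy': 208.5744883895695, 'xyz': array([ 1.2650537 , -0.15432342,  0.77596198]), 'orientation': array([[ 0.14021569, -0.69983683,  0.70040558],
       [ 0.98998046,  0.08717531, -0.11108177],
       [ 0.01668104,  0.70896324,  0.70504813]])}
0.0188
[ 0.24051517 -0.49408516  0.21790248] [[ 8.99225390e-01  4.37485462e-01 -4.09846326e-04]
 [ 4.37485539e-01 -8.99224078e-01  1.56874599e-03]
 [ 3.17759879e-04 -1.58995806e-03 -9.99998686e-01]] [-0.5715576  -0.12686886 -0.56673975]
{'fx': 305.870715673892, 'fy': 305.870715673892, 'cx': 279.08617305629247, 'cy': 208.22792667036538, 'T_tool_cam': array([[-1.92699116e-04,  9.69573909e-01,  2.44798689e-01,
         6.80403257e-02],
       [ 9.99999937e-01,  1.13915680e-04,  3.35988041e-04,
        -3.97356374e-04],
       [ 2.97878829e-04,  2.44798738e-01, -9.69573870e-01,
        -1.65712544e-01],
       [ 0.00000000e+00,  0.00000000e+00,  0.00000000e+00,
         1.00000000e+00]])}
```

View pics/top0.png

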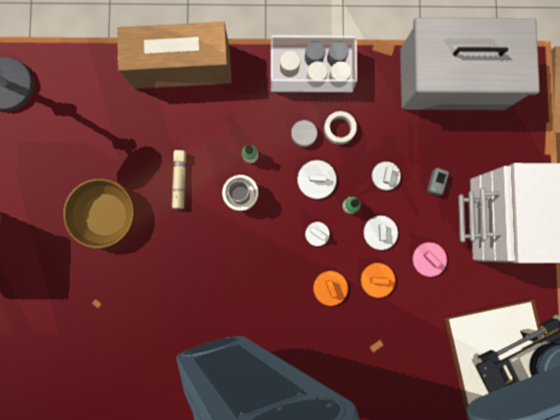

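View pics/scene0.png

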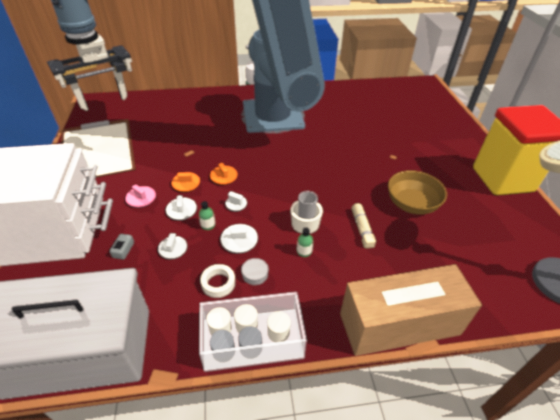

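Top view: the mortar with the beaker is at (240,193), the bowl at (99,213), the bottles at (250,154) and (352,205). The aluminium covers are at (317,179), (386,176), (381,233) and (317,234). The orange and pink look-alikes are at (330,288), (378,280) and (430,260). Next I measure the diameters and heights.

```bash
cat > h.py <<'E'
import numpy as np, cv2
from workcell import arm, grab_frame, camera_info
def cam(n, st=None):
    c=camera_info(n); 
    if n=="wrist":
        T=np.eye(4); T[:3,:3]=st["orientation"]; T[:3,3]=st["tcp_pos"]; T=T@c["T_tool_cam"]
        return c,T[:3,:3],T[:3,3]
    return c,np.array(c["orientation"]),np.array(c["xyz"])
def ray(C,uv):
    c,R,o=C; uv=np.atleast_2d(uv).astype(float)
    d=np.stack([(uv[:,0]-c["cx"])/c["fx"],-(uv[:,1]-c["cy"])/c["fy"],-np.ones(len(uv))],1)
    return o,d@R.T
def plane(C,uv,z):
    o,d=ray(C,uv); return o+d*((z-o[2])/d[:,2])[:,None]
def cross(C1,u1,C2,u2):
    o1,d1=ray(C1,u1);o2,d2=ray(C2,u2);d1=d1[0];d2=d2[0]
    s=np.linalg.lstsq(np.stack([d1,-d2],1),o2-o1,rcond=None)[0]
    p,q=o1+s[0]*d1,o2+s[1]*d2; return (p+q)/2,np.linalg.norm(p-q)
def pts(C,d,m):
    v,u=np.nonzero(m&(d>0)); o,r=ray(C,np.stack([u,v],1)); return o+r*d[v,u][:,None]
E
python3 - <<'E'
from h import *
C=cam("top"); p=cv2.imread("pics/top0.png"); d=np.load("pics/top0.npy")
hsv=cv2.cvtColor(p,cv2.COLOR_BGR2HSV)
m=((hsv[...,1]<70)&(hsv[...,2]>95)).astype(np.uint8)
for (u,v) in [(317,179),(386,176),(381,233),(317,234),(240,193),(330,288)]:
    w=np.zeros_like(m); cv2.circle(w,(u,v),26,1,-1)
    mm=m if v!=288 else (hsv[...,1]>150)&(hsv[...,0]>6)&(hsv[...,0]<25)&(hsv[...,2]>120); mm=mm.astype(np.uint8)
    cs,_=cv2.findContours(mm&w,cv2.RETR_EXTERNAL,cv2.CHAIN_APPROX_NONE); c=max(cs,key=cv2.contourArea)
    (x,y),r=cv2.minEnclosingCircle(c); e=cv2.fitEllipse(cv2.convexHull(c))
    P=pts(C,d,w>0); z=P[:,2]
    g=P[z>.03]
    print((u,v),"circ",(round(x,1),round(y,1),round(r,1)),"ell",np.round(e[0]+e[1],1),"dia mm",np.round(np.array(e[1])*(1.161-.014)/483.4*1e3,1),
      "xy@14",plane(C,e[0],.014)[0].round(4),"z pct",np.percentile(z,[2,50,90,98]).round(4), "top grp",g.mean(0).round(4) if len(g) else None,len(g))
# bowl
m=((hsv[...,0]>12)&(hsv[...,0]<32)&(hsv[...,1]>100)&(hsv[...,2]>50)).astype(np.uint8); w=np.zeros_like(m); cv2.circle(w,(99,213),45,1,-1)
cs,_=cv2.findContours(m&w,cv2.RETR_EXTERNAL,cv2.CHAIN_APPROX_NONE); c=max(cs,key=cv2.contourArea);e=cv2.fitEllipse(cv2.convexHull(c))
P=pts(C,d,w>0);print("bowl",np.round(e[0]+e[1],1),plane(C,e[0],.05)[0].round(4),np.percentile(P[:,2],[1,50,98]).round(4))
cv2.imwrite("pics/crop1.png",cv2.resize(p[135:315,200:460],None,fx=3,fy=3,interpolation=cv2.INTER_CUBIC))
E
```

```text
(317, 179) circ (316.5, 179.1, 19.9) ell [316.6 179.1  39.3  39.6] dia mm [93.1 94. ] xy@14 [ 0.5945 -0.1615  0.014 ] z pct [-0.0037  0.0104  0.0168  0.0421] top grp [ 0.5952 -0.1617  0.0407] 108
(386, 176) circ (385.8, 175.5, 14.9) ell [385.8 175.4  29.2  29.6] dia mm [69.2 70.3] xy@14 [ 0.6038 -0.3284  0.014 ] z pct [-0.004   0.0013  0.0163  0.0421] top grp [ 0.6041 -0.3276  0.0408] 114
(381, 233) circ (380.4, 232.4, 17.7) ell [380.4 232.3  34.7  35.4] dia mm [82.3 84. ] xy@14 [ 0.4671 -0.3129  0.014 ] z pct [-0.0039  0.0025  0.017   0.0422] top grp [ 0.4676 -0.3122  0.0408] 117
(317, 234) circ (317.1, 233.5, 12.6) ell [317.  233.5  24.6  25.1] dia mm [58.3 59.6] xy@14 [ 0.4639 -0.1616  0.014 ] z pct [-0.0042  0.0007  0.015   0.0419] top grp [ 0.4646 -0.162   0.0408] 109
(240, 193) circ (239.8, 192.4, 18.4) ell [239.9 192.3  36.1  36.5] dia mm [85.7 86.6] xy@14 [0.5621 0.022  0.014 ] z pct [-0.0041  0.003   0.0567  0.0953] top grp [0.5611 0.0215 0.0591] 588
(330, 288) circ (330.1, 287.7, 17.8) ell [330.  287.7  34.8  35.6] dia mm [82.6 84.4] xy@14 [ 0.3363 -0.1916  0.014 ] z pct [-0.0036  0.0027  0.0167  0.0422] top grp [ 0.3373 -0.1919  0.0414] 112
bowl [ 98.2 213.   68.5  70.5] [0.5089 0.3435 0.05  ] [-0.0047  0.0043  0.0501]
```

View pics/crop1.png

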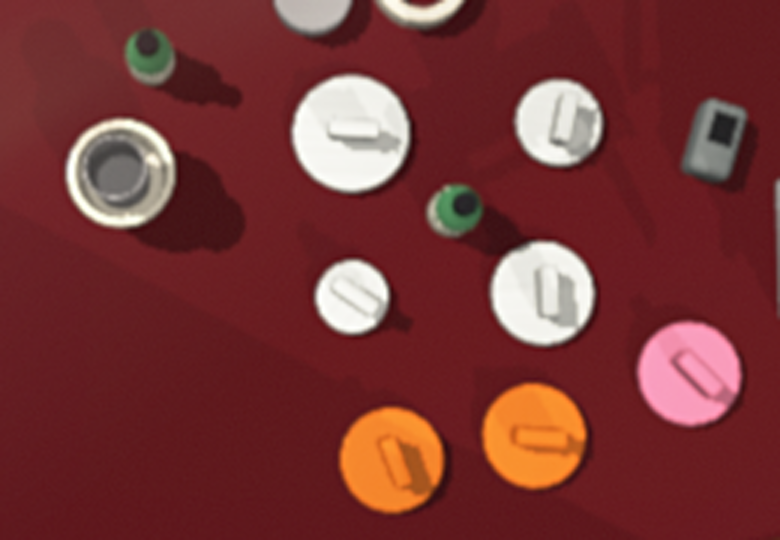

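cover_c is the one at top pixel (381,233). Its flange measures about 82 mm, the second largest of the aluminium four (93, 82, 70 and 58 mm). The crop confirms it is bare metal; the three orange and pink lids are the same size but are excluded. Next I refine the beaker, mortar, bottle and grip poses, checking against the scene camera.

Run:
```python
from h import *
for n in("top","scene"):
    C=cam(n); d=np.load(f"pics/{n}0.npy"); P=pts(C,d,np.ones_like(d,bool))
    def near(x,y,r): return P[np.hypot(P[:,0]-x,P[:,1]-y)<r]
    Q=near(.56,.02,.045); b=Q[Q[:,2]>.088]; (cx,cy),r=cv2.minEnclosingCircle((b[:,:2]*1e3).astype(np.float32)); print(n,"beaker rim",cx,cy,r,np.percentile(b[:,2],[50,90]),len(b))
    q=Q[(Q[:,2]>.047)&(Q[:,2]<.062)&(np.hypot(Q[:,0]-cx/1e3,Q[:,1]-cy/1e3)>.028)]; print(" mortar rim",cv2.minEnclosingCircle((q[:,:2]*1e3).astype(np.float32)),np.median(q[:,2]),np.median(q,0))
    Q=near(.467,-.312,.035); g=Q[Q[:,2]>.035]; print(" grip c",cv2.minAreaRect((g[:,:2]*1e3).astype(np.float32)),np.median(g[:,2]),len(g))
    Q=near(.467,-.312,.05); f=Q[(Q[:,2]>.008)&(Q[:,2]<.02)]; print(" flange c",cv2.minEnclosingCircle((f[:,:2]*1e3).astype(np.float32)),np.median(f[:,2]))
    Q=near(.51,.343,.095); f=Q[(Q[:,2]>.04)&(Q[:,2]<.06)]; print(" bowl",cv2.minEnclosingCircle((f[:,:2]*1e3).astype(np.float32)),np.median(f[:,2]),len(f))
    for x,y in((.655,.0),(.535,-.245)):
        Q=near(x,y,.06);Q=Q[(Q[:,2]>.05)]; Q=Q[np.hypot(Q[:,0]-.56,Q[:,1]-.02)>.05]; print(" bottle",np.median(Q,0),Q[:,2].max())
    Q=near(.59,.17,.09);Q=Q[Q[:,2]>.015];print(" oto",Q.min(0),Q.max(0))
```

```text
top beaker rim 557.2633666992188 20.453229904174805 23.9772891998291 [0.09556774 0.09862541] 78
 mortar rim ((558.6753540039062, 18.91620635986328), 40.813392639160156) 0.054342825963809016 [0.56178021 0.01938425 0.05434283]
 grip c ((467.9840087890625, -313.1485290527344), (39.384498596191406, 14.276151657104492), 3.0299384593963623) 0.04150146117955411 107
 flange c ((468.084228515625, -313.5008544921875), 39.984405517578125) 0.014014481633189524
 bowl ((510.3791809082031, 344.5971374511719), 80.07467651367188) 0.04760223563231669 596
 bottle [ 0.64969013 -0.00256136  0.06049926] 0.08894923406210031
 bottle [ 0.52970634 -0.23847493  0.06127717] 0.08935215869337765
 oto [0.52533233 0.15339665 0.01501073] [0.66218203 0.1826183  0.03343036]
scene beaker rim 558.342041015625 20.177677154541016 25.485424041748047 [0.09351243 0.09736498] 113
 mortar rim ((559.9015502929688, 17.271034240722656), 42.028690338134766) 0.05349446399910629 [0.58177127 0.00885166 0.05349446]
 grip c ((470.5679931640625, -312.9175109863281), (38.1182746887207, 11.414602279663086), 2.14859938621521) 0.041653804430767105 56
 flange c ((468.8519592285156, -313.21337890625), 41.595741271972656) 0.01357844565850097
 bowl ((512.0464477539062, 342.3638916015625), 81.64698791503906) 0.04713744431616268 448
 bottle [ 0.66143094 -0.00345718  0.06234295] 0.08728777869937865
 bottle [ 0.53989288 -0.24069619  0.06262409] 0.08651514541548055
 oto [0.52757338 0.1527067  0.01505402] [0.66569614 0.18188547 0.03004764]
```

step_arm:
  plan: "0.021 0.034 0 0 0 -1.53; 0.021 0.034 0 0 0 -1.53; 0.021 0.034 0 0 0 -1.53; 0.021 0.034 0 0 0 -1.53; 0.021 0.034 0 0 0 -1.53"
  gripper: 1

```text
time_s: 0.6
tcp_pos: [0.346, -0.3229, 0.2183]
orientation: [[0.95, 0.312, -0.0], [0.312, -0.95, 0.001], [-0.0, -0.001, -1.0]]
force: [0.3, -0.3, 0.7]
grip_width: 0.0927
gripper_force: 0.0
```

step_arm:
  plan: "0.021 0.034 0 0 0 -1.53; 0.021 0.034 0 0 0 -1.53; 0.021 0.034 0 0 0 -1.53; 0.021 0.034 0 0 0 -1.53; 0.021 0.034 0 0 0 -1.53"

```text
time_s: 1.1
tcp_pos: [0.451, -0.1529, 0.2184]
orientation: [[0.983, 0.184, -0.0], [0.184, -0.983, 0.0], [-0.0, -0.0, -1.0]]
force: [0.7, -0.4, 0.8]
grip_width: 0.0932
gripper_force: 0.0
```

step_arm:
  plan: "0.021 0.034 0 0 0 -1.53; 0.021 0.034 0 0 0 -1.53; 0.021 0.034 0 0 0 -1.53; 0 0 0 0 0 0; 0 0 0 0 0 0"

```text
time_s: 1.6
tcp_pos: [0.5134, -0.0518, 0.2181]
orientation: [[0.994, 0.108, -0.001], [0.108, -0.994, -0.0], [-0.001, -0.0, -1.0]]
force: [-0.5, 1.2, 0.6]
grip_width: 0.0929
gripper_force: 0.0
```

```bash
cat >> h.py <<'E'
def wshot(tag):
    s=arm.read_state(); p,d=grab_frame("wrist"); cv2.imwrite(f"pics/{tag}.png",p[:,:,::-1]); C=cam("wrist",s); return s,p,d,C,pts(C,d,np.ones_like(d,bool))
def circ(P): return np.round(np.array(sum(map(lambda a: list(a) if isinstance(a,tuple) else [a],cv2.minEnclosingCircle((P[:,:2]*1e3).astype(np.float32))),[])),1)
E
python3 - <<'E'
from h import *
s,p,d,C,P=wshot("w1")
def near(x,y,r): return P[np.hypot(P[:,0]-x,P[:,1]-y)<r]
Q=near(.559,.019,.047); b=Q[Q[:,2]>.088]; print("beaker",circ(b),np.percentile(b[:,2],[50,95]),len(b))
q=Q[(Q[:,2]>.047)&(Q[:,2]<.062)&(np.hypot(Q[:,0]-.559,Q[:,1]-.019)>.03)]; print("mortar",circ(q),np.percentile(q[:,2],[50,95]),len(q))
print(s["tcp_pos"])
E
```

```text
beaker [551.2  10.4  36.4] [0.32331924 0.34161539] 21801
mortar [557.9  20.4  40.7] [0.05443832 0.05578398] 1193
[ 0.51343539 -0.05184885  0.21812638]
```

View pics/w1.png

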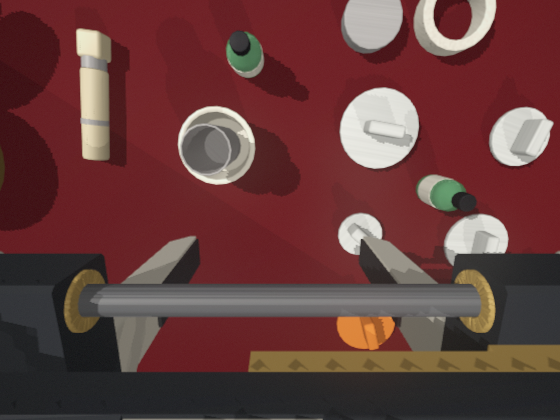

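The view shows the mortar at (217,145) with the beaker's rim at (206,150), and bottle_b at (245,52). The wrist mortar centre (0.558, 0.020) agrees with both fixed views. Now I align and descend over the beaker.

step_arm:
  plan: "0.015 0.024 0 0 0 -1.1; 0.015 0.024 0 0 0 -1.1; 0.0146 0.0238 0 0 0 -1; 0 0 0 0 0 0; 0 0 0 0 0 0"

```text
time_s: 2.15
tcp_pos: [0.5577, 0.018, 0.2184]
orientation: [[0.999, 0.05, -0.001], [0.05, -0.999, -0.001], [-0.001, 0.001, -1.0]]
force: [-0.8, -0.0, 0.8]
grip_width: 0.0929
gripper_force: 0.0
```

step_arm:
  plan: "0 0 -0.025 0 0 0; 0 0 -0.025 0 0 0; 0 0 -0.02 0 0 0; 0 0 0 0 0 0; 0 0 0 0 0 0"

```text
time_s: 2.65
tcp_pos: [0.5578, 0.0179, 0.149]
orientation: [[0.999, 0.048, -0.001], [0.048, -0.999, -0.0], [-0.001, 0.0, -1.0]]
force: [0.2, -0.1, 1.0]
grip_width: 0.0933
gripper_force: 0.0
```

Run:
```python
from h import *
s,p,d,C,P=wshot("w2"); print(s["tcp_pos"],s["orientation"][:,0],s["force"])
P=P[P[:,2]<.105]
def near(x,y,r): return P[np.hypot(P[:,0]-x,P[:,1]-y)<r]
Q=near(.559,.019,.047); b=Q[Q[:,2]>.088]; print("beaker",circ(b),np.percentile(b[:,2],[50,95]),len(b))
q=Q[(Q[:,2]>.047)&(Q[:,2]<.062)&(np.hypot(Q[:,0]-.559,Q[:,1]-.019)>.03)]; print("mortar",circ(q),np.percentile(q[:,2],[50,95]),len(q))
```

```text
[0.55784905 0.01788618 0.14902861] [ 9.98834344e-01  4.82665923e-02 -5.37751085e-04] [ 0.17245683 -0.05204214  1.03656245]
beaker [556.4  22.3  24.2] [0.09586049 0.09750001] 871
mortar [557.8  20.6  40.8] [0.05436694 0.05559207] 1514
```

step_arm:
  plan: "0 0.003 -0.02 0 0 0; 0 0 -0.025 0 0 0; 0 0 -0.025 0 0 0; 0 0 -0.016 0 0 0; 0 0 0 0 0 0"

```text
time_s: 3.2
tcp_pos: [0.5574, 0.022, 0.0619]
orientation: [[0.999, 0.05, -0.002], [0.05, -0.999, 0.0], [-0.002, -0.0, -1.0]]
force: [0.3, -0.7, 0.2]
grip_width: 0.0927
gripper_force: 0.0
```

step_arm:
  plan: "0 0 0 0 0 0; 0 0 0 0 0 0; 0 0 0 0 0 0; 0 0 0 0 0 0; 0 0 0 0 0 0"
  gripper: 0

```text
time_s: 3.7
tcp_pos: [0.5585, 0.0222, 0.0632]
orientation: [[0.999, 0.05, 0.001], [0.05, -0.999, -0.0], [0.001, 0.0, -1.0]]
force: [0.7, -0.6, 0.6]
grip_width: 0.0579
gripper_force: 0.0
```

step_arm:
  plan: "0 0 0 0 0 0; 0 0 0 0 0 0; 0 0 0 0 0 0; 0 0 0 0 0 0; 0 0 0 0 0 0"

```text
time_s: 4.2
tcp_pos: [0.5584, 0.0222, 0.0628]
orientation: [[0.999, 0.05, 0.0], [0.05, -0.999, -0.0], [0.0, 0.0, -1.0]]
force: [1.1, -0.1, 2.8]
grip_width: 0.0474
gripper_force: 30.0
```

step_arm:
  plan: "0 0 0.015 0 0 0; 0 0 0.02 0 0 0; 0 0 0.025 0 0 0; 0 0 0.025 0 0 0; 0 0 0.02 0 0 0"

```text
time_s: 4.7
tcp_pos: [0.5583, 0.0223, 0.1687]
orientation: [[0.999, 0.05, 0.0], [0.05, -0.999, 0.0], [0.0, -0.0, -1.0]]
force: [1.2, -0.3, -0.1]
grip_width: 0.0471
gripper_force: 30.0
```

step_arm:
  plan: "0 0.02 0.005 0 0 0; -0.004 0.03 0 0 0 0; -0.006 0.036 0 0 0 0; -0.006 0.036 0 0 0 0; -0.006 0.036 0 0 0 0"

```text
time_s: 5.2
tcp_pos: [0.5356, 0.1815, 0.1722]
orientation: [[0.999, 0.049, -0.001], [0.049, -0.999, 0.0], [-0.001, -0.0, -1.0]]
force: [0.6, 0.0, -1.7]
grip_width: 0.0468
gripper_force: 30.0
```

step_arm:
  plan: "-0.006 0.036 0 0 0 0; -0.006 0.036 0 0 0 0; -0.006 0.036 0 0 0 0; -0.004 0.03 0 0 0 0; -0.003 0.025 0 0 0 0"

```text
time_s: 5.7
tcp_pos: [0.5102, 0.345, 0.1721]
orientation: [[0.999, 0.051, -0.001], [0.051, -0.999, -0.0], [-0.001, 0.0, -1.0]]
force: [0.3, -0.1, 0.5]
grip_width: 0.0468
gripper_force: 30.0
```

Run:
```python
from h import *
s=arm.read_state(); p,d=grab_frame("top"); C=cam("top"); print(s["tcp_pos"],s["grip_width"],s["gripper_force"])
P=pts(C,d,np.ones_like(d,bool)); P=P[P[:,2]<.06]
Q=P[np.hypot(P[:,0]-.559,P[:,1]-.019)<.048]; q=Q[Q[:,2]>.047]; print("mortar",circ(q),np.median(q[:,2]),len(q))
s,p,d,C,P=wshot("w3")
Q=P[(np.hypot(P[:,0]-.511,P[:,1]-.344)<.09)&(P[:,2]<.056)]; q=Q[Q[:,2]>.042]; print("bowl",circ(q),np.median(q[:,2]),len(q))
```

```text
[0.5102145  0.34503508 0.17207902] 0.04684408397469729 29.999281908385456
mortar [558.4  19.1  40.7] 0.05437814240385275 295
bowl [510.  345.7  79.6] 0.04876100674939146 2428
```

View pics/w3.png

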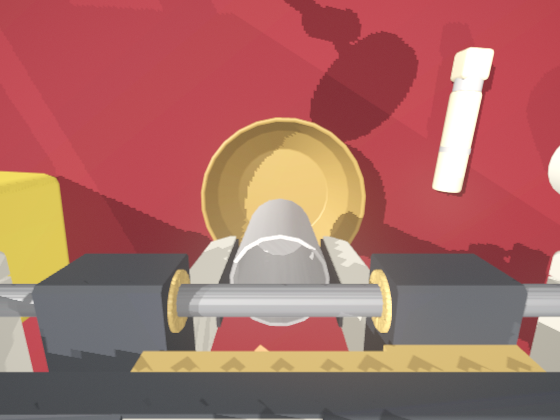

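The beaker is held upright at (280,260), over the bowl's centre at (283,195). Now I lower it.

step_arm:
  plan: "0 0 -0.025 0 0 0; 0 0 -0.03 0 0 0; 0 0 -0.03 0 0 0; 0 0 -0.02 0 0 0; 0 0 -0.007 0 0 0"

```text
time_s: 6.3
tcp_pos: [0.5095, 0.3415, 0.0577]
orientation: [[0.999, 0.049, -0.005], [0.049, -0.999, -0.002], [-0.005, 0.002, -1.0]]
force: [0.8, -0.4, -1.2]
grip_width: 0.0469
gripper_force: 30.0
```

step_arm:
  plan: "0 0 -0.002 0 0 0; 0 0 -0.001 0 0 0; 0 0 -0.001 0 0 0; 0 0 0 0 0 0; 0 0 0 0 0 0"

```text
time_s: 6.8
tcp_pos: [0.5117, 0.3434, 0.0575]
orientation: [[0.999, 0.05, 0.001], [0.05, -0.999, 0.001], [0.001, -0.0, -1.0]]
force: [-0.3, 0.3, -0.8]
grip_width: 0.0466
gripper_force: 30.0
```

step_arm:
  plan: "0 0 -0.001 0 0 0; 0 0 -0.001 0 0 0; 0 0 0 0 0 0; 0 0 0 0 0 0; 0 0 0 0 0 0"

```text
time_s: 7.3
tcp_pos: [0.5117, 0.3434, 0.0558]
orientation: [[0.999, 0.05, 0.001], [0.05, -0.999, 0.0], [0.001, -0.0, -1.0]]
force: [-0.1, -1.1, 5.5]
grip_width: 0.0471
gripper_force: 30.0
```

Contact at the expected height (5.5 N). Release and rise.

step_arm:
  plan: "0 0 0 0 0 0; 0 0 0 0 0 0; 0 0 0 0 0 0; 0 0 0 0 0 0; 0 0 0 0 0 0"
  gripper: 1

```text
time_s: 7.8
tcp_pos: [0.5111, 0.3432, 0.0544]
orientation: [[0.999, 0.05, -0.0], [0.05, -0.999, -0.0], [-0.0, 0.0, -1.0]]
force: [-0.8, 0.5, -0.1]
grip_width: 0.0821
gripper_force: 0.0
```

step_arm:
  plan: "0 0 0 0 0 0; 0 0 0 0 0 0; 0 0 0.01 0 0 0; 0 0 0.02 0 0 0; 0 0 0.03 0 0 0"

```text
time_s: 8.3
tcp_pos: [0.5101, 0.3427, 0.1143]
orientation: [[0.999, 0.05, -0.003], [0.05, -0.999, -0.001], [-0.003, 0.001, -1.0]]
force: [1.2, -0.1, 0.5]
grip_width: 0.0933
gripper_force: 0.0
```

step_arm:
  plan: "0 0 0.04 0 0 0; 0 0 0.04 0 0 0; 0 -0.02 0.01 0 0 0; 0 -0.04 0 0 0 0; 0 -0.045 0 0 0 0"

```text
time_s: 8.8
tcp_pos: [0.5114, 0.2381, 0.2063]
orientation: [[0.999, 0.052, 0.003], [0.052, -0.999, 0.001], [0.003, -0.001, -1.0]]
force: [0.0, 0.9, 0.4]
grip_width: 0.0931
gripper_force: 0.0
```

step_arm:
  plan: "0 -0.048 0 0 0 0; 0 -0.048 0 0 0 0; 0 -0.048 0 0 0 0; 0 -0.048 0 0 0 0; 0 -0.048 0 0 0 0"

```text
time_s: 9.3
tcp_pos: [0.511, -0.0036, 0.2057]
orientation: [[0.999, 0.05, 0.002], [0.05, -0.999, -0.0], [0.002, 0.0, -1.0]]
force: [0.8, 0.5, -0.4]
grip_width: 0.093
gripper_force: 0.0
```

step_arm:
  plan: "-0.02 -0.044 0 0 0 0; -0.025 -0.042 0 0 0 0; -0.025 -0.042 0 0 0 0; -0.02 -0.03 0 0 0 0; 0 0 0 0 0 0"

```text
time_s: 9.8
tcp_pos: [0.4194, -0.1631, 0.2056]
orientation: [[0.999, 0.045, 0.0], [0.045, -0.999, -0.002], [0.0, 0.002, -1.0]]
force: [0.8, 0.6, -0.8]
grip_width: 0.0931
gripper_force: 0.0
```

Run:
```python
from h import *
s,p,d,C,P=wshot("w4"); print(s["tcp_pos"])
Q=P[(np.hypot(P[:,0]-.467,P[:,1]+.312)<.05)&(P[:,2]<.06)]
g=Q[Q[:,2]>.036]; print("grip",cv2.minAreaRect((g[:,:2]*1e3).astype(np.float32)),np.median(g[:,2]),len(g))
f=Q[(Q[:,2]>.008)&(Q[:,2]<.02)]; print("flange",circ(f),np.median(f[:,2]))
p,d=grab_frame("top"); cv2.imwrite("pics/top1.png",p[:,:,::-1]); C=cam("top"); P=pts(C,d,np.ones_like(d,bool))
Q=P[(np.hypot(P[:,0]-.511,P[:,1]-.344)<.095)&(P[:,2]<.12)]; r=Q[Q[:,2]>.075]; print("beaker rim",circ(r),np.percentile(r[:,2],[5,50,95]),len(r)); f=Q[(Q[:,2]>.043)&(Q[:,2]<.056)]; print("bowl",circ(f))
Q=P[np.hypot(P[:,0]-.559,P[:,1]-.019)<.048]; q=Q[(Q[:,2]>.047)&(Q[:,2]<.06)]; print("mortar",circ(q),np.median(q[:,2]),len(q))
```

```text
[ 0.41943691 -0.16310351  0.20556156]
grip ((467.500732421875, -311.3094177246094), (38.5461540222168, 14.065542221069336), 3.1339433193206787) 0.04121147994099483 514
flange [ 467.5 -312.1   40.3] 0.013638456175392416
beaker rim [509.6 341.7  24.9] [0.07673275 0.08620708 0.092137  ] 154
bowl [510.9 343.7  79.8]
mortar [558.4  19.4  41. ] 0.05453908588160272 296
```

View pics/top1.png

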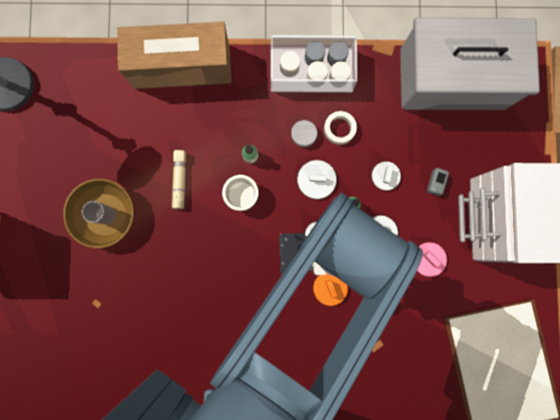

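The beaker stands upright in the bowl at (93,211), and the mortar at (240,193) hasn't moved and is empty. Now I go over to cover_c.

step_arm:
  plan: "0.016 -0.049 0 0 0 0; 0.016 -0.049 0 0 0 0; 0.016 -0.049 0 0 0 0; 0 0 0 0 0 0; 0 0 0 0 0 0"
  gripper: 0.6

```text
time_s: 10.4
tcp_pos: [0.4687, -0.3016, 0.204]
orientation: [[0.999, 0.05, -0.001], [0.05, -0.999, 0.002], [-0.001, -0.002, -1.0]]
force: [-1.0, 0.2, -0.2]
grip_width: 0.0582
gripper_force: 0.0
```

step_arm:
  plan: "0 0 -0.02 0 0 0; 0 0 -0.03 0 0 0; 0 0 -0.02 0 0 0; 0 0 0 0 0 0; 0 0 0 0 0 0"

```text
time_s: 10.9
tcp_pos: [0.4683, -0.3007, 0.1354]
orientation: [[0.999, 0.052, 0.0], [0.052, -0.999, 0.0], [0.0, -0.0, -1.0]]
force: [0.1, -0.2, 0.5]
grip_width: 0.0557
gripper_force: 0.0
```

Run:
```python
from h import *
s,p,d,C,P=wshot("w5"); print(s["tcp_pos"],s["orientation"][:,0])
Q=P[(np.hypot(P[:,0]-.467,P[:,1]+.312)<.05)&(P[:,2]<.06)]
g=Q[Q[:,2]>.036]; print("grip",cv2.minAreaRect((g[:,:2]*1e3).astype(np.float32)),np.median(g[:,2]),len(g))
f=Q[(Q[:,2]>.008)&(Q[:,2]<.02)]; print("flange",circ(f),np.median(f[:,2]))
```

```text
[ 0.46826527 -0.30074796  0.13538356] [9.98661924e-01 5.17140967e-02 1.13399575e-04]
grip ((468.1424255371094, -312.0682067871094), (39.053565979003906, 13.564140319824219), 3.2256269454956055) 0.04139192639371769 688
flange [ 467.6 -312.1   39.9] 0.013709565706129134
```

View pics/w5.png

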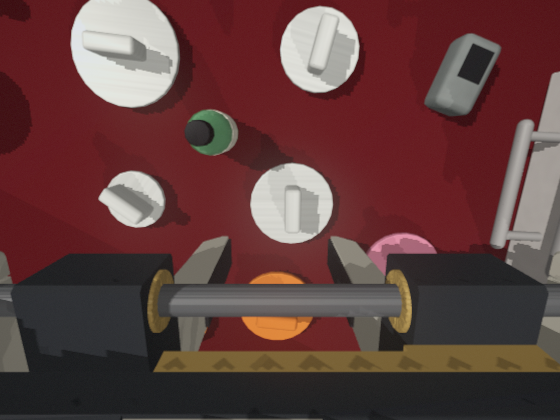

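cover_c, bare metal with its grip at (292,208), lies between the fingers' line; it needs a shift of -11 mm in y.

step_arm:
  plan: "0 -0.0113 0 0 0 0; 0 0 -0.03 0 0 0; 0 0 -0.03 0 0 0; 0 0 -0.025 0 0 0; 0 0 0 0 0 0"

```text
time_s: 11.45
tcp_pos: [0.4664, -0.313, 0.0475]
orientation: [[0.999, 0.049, -0.003], [0.049, -0.999, 0.003], [-0.003, -0.003, -1.0]]
force: [-0.8, 0.4, -0.3]
grip_width: 0.0554
gripper_force: 0.0
```

step_arm:
  plan: "0 0 -0.014 0 0 0; 0 0 -0.01 0 0 0; 0 0 -0.006 0 0 0; 0 0 0 0 0 0; 0 0 0 0 0 0"

```text
time_s: 11.95
tcp_pos: [0.4681, -0.314, 0.0203]
orientation: [[0.999, 0.05, 0.001], [0.05, -0.999, -0.001], [0.001, 0.001, -1.0]]
force: [0.2, 0.7, -0.1]
grip_width: 0.0559
gripper_force: 0.0
```

step_arm:
  plan: "0 0.0015 -0.0015 0 0 0; 0 0 0 0 0 0; 0 0 0 0 0 0; 0 0 0 0 0 0; 0 0 0 0 0 0"
  gripper: 0

```text
time_s: 12.45
tcp_pos: [0.4679, -0.3122, 0.0183]
orientation: [[0.999, 0.05, 0.0], [0.05, -0.999, -0.0], [0.0, 0.0, -1.0]]
force: [-0.2, 0.8, 0.4]
grip_width: 0.0203
gripper_force: 0.0
```

step_arm:
  plan: "0 0 0 0 0 0; 0 0 0 0 0 0; 0 0 0 0 0 0; 0 0 0 0 0 0; 0 0 0 0 0 0"

```text
time_s: 12.95
tcp_pos: [0.4678, -0.3122, 0.0182]
orientation: [[0.999, 0.05, 0.0], [0.05, -0.999, -0.0], [0.0, 0.0, -1.0]]
force: [0.3, 0.2, 0.4]
grip_width: 0.0138
gripper_force: 30.0
```

step_arm:
  plan: "0 0 0.01 0 0 0; 0 0 0.025 0 0 0; 0 0 0.04 0 0 0; 0 0 0.04 0 0 0; 0 0 0.035 0 0 0"

```text
time_s: 13.45
tcp_pos: [0.4678, -0.3121, 0.1707]
orientation: [[0.999, 0.05, 0.001], [0.05, -0.999, -0.001], [0.001, 0.001, -1.0]]
force: [1.2, -1.2, -1.0]
grip_width: 0.0139
gripper_force: 30.0
```

step_arm:
  plan: "0.005 0.02 0.005 0 0 0; 0.009 0.034 0 0 0 0; 0.0105 0.038 0 0 0 0; 0.0105 0.038 0 0 0 0; 0.0105 0.038 0 0 0 0"

```text
time_s: 13.95
tcp_pos: [0.5132, -0.1427, 0.1737]
orientation: [[0.999, 0.049, 0.0], [0.049, -0.999, -0.0], [0.0, 0.0, -1.0]]
force: [0.6, -0.3, -1.5]
grip_width: 0.0139
gripper_force: 30.0
```

step_arm:
  plan: "0.0105 0.038 0 0 0 0; 0.0105 0.038 0 0 0 0; 0.0105 0.038 0 0 0 0; 0.008 0.03 0 0 0 0; 0.005 0.02 0 0 0 0"

```text
time_s: 14.45
tcp_pos: [0.5578, 0.0223, 0.1736]
orientation: [[0.999, 0.052, 0.0], [0.052, -0.999, 0.001], [0.0, -0.001, -1.0]]
force: [-0.9, -0.4, -1.6]
grip_width: 0.0138
gripper_force: 30.0
```

Run:
```python
from h import *
s,p,d,C,P=wshot("w6"); print(s["tcp_pos"],s["orientation"],s["grip_width"])
Q=P[(np.hypot(P[:,0]-.558,P[:,1]-.02)<.048)]; q=Q[(Q[:,2]>.047)&(Q[:,2]<.06)]; print("mortar",circ(q),np.median(q[:,2]),len(q))
t=s["tcp_pos"]; Q=P[(np.hypot(P[:,0]-t[0],P[:,1]-t[1])<.05)&(abs(P[:,2]-t[2]+.004)<.008)]; print("flange",circ(Q),len(Q))
A=np.c_[Q[:,:2]-Q[:,:2].mean(0),np.ones(len(Q))]; print(np.linalg.lstsq(A,Q[:,2],rcond=None)[0])
```

```text
[0.5577835  0.02231418 0.17364496] [[ 9.98667076e-01  5.16145966e-02  6.26819250e-05]
 [ 5.16145571e-02 -9.98666945e-01  5.20416724e-04]
 [ 8.94594658e-05 -5.16487748e-04 -9.99999863e-01]] 0.013757072602640301
mortar [567.5  20.8  39.1] 0.05443129668857727 663
flange [558.2  22.7  39.8] 6096
[-0.0124746   0.00070185  0.16919522]
```

View pics/w6.png

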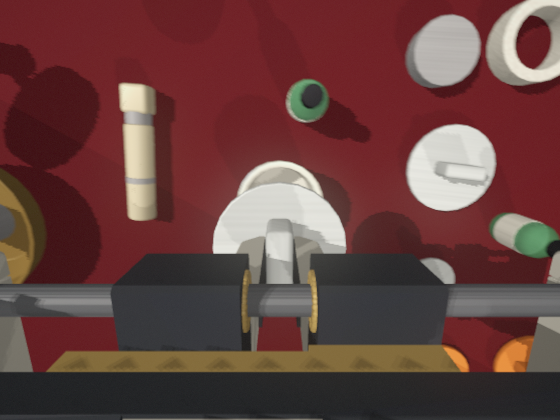

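The cover is held level over the mortar: flange centre (279,240), mortar rim showing behind at (280,185). Shift y by -2.5 mm and descend, slowly at the end.

step_arm:
  plan: "0 -0.0025 -0.02 0 0 0; 0 0 -0.03 0 0 0; 0 0 -0.025 0 0 0; 0 0 -0.015 0 0 0; 0 0 0 0 0 0"

```text
time_s: 15.0
tcp_pos: [0.5557, 0.0174, 0.0811]
orientation: [[0.999, 0.05, -0.005], [0.05, -0.999, 0.001], [-0.005, -0.001, -1.0]]
force: [-0.9, 0.3, -0.7]
grip_width: 0.0137
gripper_force: 30.0
```

Run:
```python
from h import *
s,p,d,C,P=wshot("w7"); t=s["tcp_pos"]; print(t,s["force"])
Q=P[(np.hypot(P[:,0]-t[0],P[:,1]-t[1])<.05)&(abs(P[:,2]-t[2]+.004)<.006)]; print("flange",circ(Q),len(Q))
```

```text
[0.5556881  0.01737406 0.0811468 ] [-0.90565695  0.26007116 -0.67830326]
flange [556.7  17.8  39.8] 6029
```

step_arm:
  plan: "0 0 0 0 0 0; 0 0 0 0 0 0; 0 0 0 0 0 0; 0 0 0 0 0 0; 0 0 0 0 0 0"

```text
time_s: 15.55
tcp_pos: [0.558, 0.0173, 0.0836]
orientation: [[0.999, 0.05, 0.001], [0.05, -0.999, -0.0], [0.001, 0.0, -1.0]]
force: [-0.6, 0.6, -1.4]
grip_width: 0.0134
gripper_force: 30.0
```

step_arm:
  plan: "0 0.0022 0 0 0 0; 0 0 -0.004 0 0 0; 0 0 -0.003 0 0 0; 0 0 -0.002 0 0 0; 0 0 0 0 0 0"

```text
time_s: 16.05
tcp_pos: [0.5574, 0.0196, 0.0735]
orientation: [[0.999, 0.05, -0.001], [0.05, -0.999, 0.0], [-0.001, -0.0, -1.0]]
force: [0.9, 0.0, -2.4]
grip_width: 0.0139
gripper_force: 30.0
```

step_arm:
  plan: "0 0 -0.002 0 0 0; 0 0 -0.001 0 0 0; 0 0 -0.001 0 0 0; 0 0 0 0 0 0; 0 0 0 0 0 0"

```text
time_s: 16.55
tcp_pos: [0.5578, 0.0195, 0.0702]
orientation: [[0.999, 0.05, 0.0], [0.05, -0.999, -0.0], [0.0, 0.0, -1.0]]
force: [0.4, 0.5, -0.9]
grip_width: 0.014
gripper_force: 30.0
```

The plug is entering the mouth with no contact force.

step_arm:
  plan: "0 0 -0.001 0 0 0; 0 0 -0.001 0 0 0; 0 0 -0.001 0 0 0; 0 0 -0.0005 0 0 0; 0 0 0 0 0 0"

```text
time_s: 17.05
tcp_pos: [0.5577, 0.0195, 0.0665]
orientation: [[0.999, 0.05, -0.0], [0.05, -0.999, 0.0], [-0.0, -0.0, -1.0]]
force: [-0.8, -0.3, -1.5]
grip_width: 0.0135
gripper_force: 30.0
```

step_arm:
  plan: "0 0 -0.0005 0 0 0; 0 0 0 0 0 0; 0 0 -0.0005 0 0 0; 0 0 0 0 0 0; 0 0 0 0 0 0"

```text
time_s: 17.55
tcp_pos: [0.5579, 0.0195, 0.0657]
orientation: [[0.999, 0.05, 0.0], [0.05, -0.999, -0.0], [0.0, 0.0, -1.0]]
force: [0.1, -0.0, -0.3]
grip_width: 0.0133
gripper_force: 30.0
```

step_arm:
  plan: "0 0 -0.0005 0 0 0; 0 0 0 0 0 0; 0 0 0 0 0 0; 0 0 0 0 0 0; 0 0 0 0 0 0"

```text
time_s: 18.05
tcp_pos: [0.5579, 0.0195, 0.0657]
orientation: [[0.999, 0.05, 0.0], [0.05, -0.999, -0.0], [0.0, 0.0, -1.0]]
force: [-1.2, -0.1, 6.3]
grip_width: 0.0136
gripper_force: 30.0
```

Contact at home height (6 N). Release and rise.

step_arm:
  plan: "0 0 0 0 0 0; 0 0 0 0 0 0; 0 0 0 0 0 0; 0 0 0 0 0 0; 0 0 0 0 0 0"
  gripper: 0.6

```text
time_s: 18.55
tcp_pos: [0.5578, 0.0195, 0.065]
orientation: [[0.999, 0.05, -0.0], [0.05, -0.999, 0.0], [-0.0, -0.0, -1.0]]
force: [0.6, -0.1, -0.1]
grip_width: 0.0492
gripper_force: 0.0
```

step_arm:
  plan: "0 0 0 0 0 0; 0 0 0.008 0 0 0; 0 0 0.02 0 0 0; 0 0 0.03 0 0 0; 0 0 0.03 0 0 0"

```text
time_s: 19.05
tcp_pos: [0.5575, 0.0196, 0.1544]
orientation: [[0.999, 0.05, -0.001], [0.05, -0.999, 0.0], [-0.001, -0.0, -1.0]]
force: [-0.7, 0.7, 0.6]
grip_width: 0.0559
gripper_force: 0.0
```

step_arm:
  plan: "-0.03 0 0.02 0 0 0; -0.03 0 0 0 0 0; -0.02 0 0 0 0 0; 0 0 0 0 0 0; 0 0 0 0 0 0"

```text
time_s: 19.55
tcp_pos: [0.4785, 0.0194, 0.174]
orientation: [[0.999, 0.05, 0.002], [0.05, -0.999, -0.0], [0.002, 0.0, -1.0]]
force: [-0.1, -0.5, -0.2]
grip_width: 0.0556
gripper_force: 0.0
```

Run:
```python
from h import *
s,p,d,C,P=wshot("w8"); print(s["tcp_pos"])
Q=P[(np.hypot(P[:,0]-.558,P[:,1]-.02)<.05)&(P[:,2]<.11)]
f=Q[(Q[:,2]>.055)&(Q[:,2]<.067)]; print("flange",circ(f),np.median(f[:,2]))
A=np.c_[f[:,:2]-f[:,:2].mean(0),np.ones(len(f))]; print("tilt",np.linalg.lstsq(A,f[:,2],rcond=None)[0])
g=Q[Q[:,2]>.08]; print("grip",np.median(g[:,2]))
p,d=grab_frame("scene"); cv2.imwrite("pics/s8.png",cv2.resize(p[150:300,240:460,::-1],None,fx=3,fy=3)); C=cam("scene"); P=pts(C,d,np.ones_like(d,bool))
Q=P[(np.hypot(P[:,0]-.511,P[:,1]-.344)<.09)&(P[:,2]<.12)&(P[:,2]>.08)]; print("beaker",circ(Q),Q[:,2].max())
```

```text
[0.47846136 0.01942873 0.17401747]
flange [557.6  20.3  40.3] 0.0612279440970718
tilt [-0.00010575 -0.00017193  0.06120378]
grip 0.08894322234840685
beaker [511.2 342.9  26.2] 0.09171931461978033
```

View pics/s8.png

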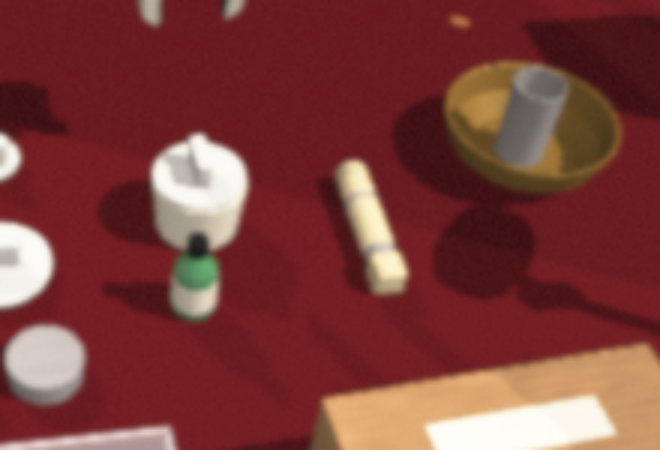

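The cover sits home and level on the mortar at (200,190): flange top at 61 mm, tilt negligible. The beaker stands in the bowl at (530,115).

```bash
python3 -c "
from workcell import arm
print(arm.close_job())"
```

```text
the job is handed in; nothing more can be done
None
```

The job is handed in (no verdict was returned): by my last measurements the beaker stands upright in the brass bowl and cover_c sits level and fully home on the mortar.

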